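# Press a carburettor inlet fitting home with a ratchet press, then release it

### The arm

A 6-joint arm with a two-finger parallel gripper is mounted at the origin on the work surface. World frame = base frame: x ahead of the robot, y to its left, z up, the work surface at z = 0. Lengths are in m, angles in rad, forces in N, time in s.
With the tool pointing down it reaches from about 0.275 to 0.975 m from the base axis. Payload 8.4 kg.
Tool frame: the origin (TCP) lies at the very end of the fingers, on their centre line; the grasp point (between the pads) lies 19 mm behind it; z points along the fingers, y is the line along which they close (so a half turn about z gives the same grasp; the last joint's range is limited). The gripper opens to 92 mm and grips with 3 to 60 N. Pads are 20 mm wide; open, the fingers measure 128 mm over their backs; the gripper's body (75 mm by 189 mm) begins 69 mm behind the grasp point.
Start: joints at [-1.295, 0.353, 1.633, -0, 1.155, -0.002], TCP at [0.171, -0.601, 0.215] pointing down, gripper open.
Joint ranges: [-2.63, 2.63], [-0.92, 2.1], [0.06, 2.66], [-1.3, 4.44], [0, 2.69], [-3.02, 3.02]. Speed limits (rad/s): [2.22, 2.22, 2.79, 3.14, 3.14, 3.14].

### API

Orientations are given as a unit quaternion [x, y, z, w].
In Python, from bench import bot gives the robot as it stands.
- The arm moves only by the tool apply_moves, never from a script. Its argument "steps" is one flat list of numbers, 7 for each row, row after row: the finger opening in cm, from 0 to 9.19, then the shift along the tool's x, y, z in cm, then the turn, a rotation vector about the tool's x, y, z in degrees. In form: [fingers, x, y, z, rx, ry, rz, fingers, x, y, z, rx, ry, rz, ...]. A call has 1 to 10 rows; each row is the pose to reach, as a shift and turn from the pose commanded when the call began, along the tool's axes at that moment; what a row does not reach only later rows make up. A row lasts 1/12 s, in which the tool goes at most 41.7 mm and 7.16 degrees, less where a joint would pass 70% of its speed; a pose out of reach is approached as far as the arm can. A call with a gripper value outside its range is refused whole. The fingers move at their own pace and stop on an object; the grip force is fixed at half the most. Time passes only in rows, so rows that repeat a pose let the fingers close. It gives the time, the measured TCP pose, the force, the opening and the grip force at its end, in the units of the state.
- bot.get_obs(): the state, without advancing time (a new reading comes with each control period).
- bot.grab_frame(name): name is "scene" or "side" or "wrist"; returns a dict with "image" (384x512x3 uint8, red, green, blue), "range_z" (384x512 float32, m along the optical axis (not along the pixel's ray), 0 where there is no reading), "vertical_fov" (degrees; the focal length in pixels is half the picture's height over the tangent of half this angle, whatever the lens; pixels are square), "cx", "cy" (the principal point, pixels), "k1" (the pictures are not rectified: a ray, as slopes to the right and down, at radius r is drawn at 1 + k1 r^2 times it, then the intrinsics apply), "R" (3x3) and "t" (3): a world point X has camera coordinates R X + t. Camera axes: x right, y down, z forward; pixel columns grow to the right and rows downward; lengths in m; the calibration is good to about 2 mm. A picture is of the moment at which its call begins.
- bot.job_done(): hands the job in; it is judged then, once.
Trained networks look in the newest picture that a camera, given by its name, has taken for a name from the list of things; names that differ only in an ending like _2 or _b are one class to them, and where a whole thing is asked for, a point or a joint stands for the part that bears it (a point fixed in the world has none). Each returns a list of dicts, best first, with "p" (0 to 1); they miss things now and then, are a little off and sometimes report something else, mostly with a low value. They report only what shows in the picture. A call takes as long as a camera call. They do not tell look-alikes from the thing itself.
- bot.recognise(target, camera): "extent" ([left, top, width, height] in pixels, round what is visible of it).
- bot.place_of(target, camera): "xy" ([column, row] in pixels: a listed point, or the origin of a listed thing).
The state is a dict: "time": time; "qpos": joint angles; "qd": joint speeds; "joint_efforts": joint torques, N m; "position": TCP position; "tool_rot": TCP orientation; "ft_force": force on the tool from outside, world axes, zero at the start; "moment": the same for the moment, N m; "opening": finger opening in m; "gripper_force": force on a finger pad.
Only numpy, scipy, OpenCV 4.12 (cv2) and the standard library are available. Lean on these libraries where they do the work, as an engineer would, in place of code of your own. Each camera call takes 0.05 s, during which the arm holds its last target. There are 200 camera calls.

### The job

Pump the yellow trigger of the ratchet press until the brass inlet fitting is pushed fully home in the black carburettor and is firmly nipped up against its shoulder, feeling for the load coming up and never forcing it beyond that, because the casting is soft. Then press the red release so that the ram springs all the way back and leaves the carburettor free in its nest; leave the other things on the bench alone.

Things in the scene. Friction and masses are not known exactly. Their poses are not given: they have to be found in the camera images.
- clamp: Ratchet press bolted to the bench: grey base plate 360 x 100 x 12 mm (from x = -193 to +167 mm), dark steel housing 50 mm wide. Origin: underside of the plate, on its centre line; x: the way the ram advances, z up. In this frame: trigger pivot x 3, z 90 mm; yellow bar at rest x -80, z 126; top of release pad x -165, z 80; ram axis z 50. Press and carburettor are nowhere higher than 136 mm.
- trigger_bar (a point): Centre of the yellow round cross bar (16 mm thick, 46 mm long, along the clamp's y) at the end of the trigger lever, 91 mm from the pivot. Pressed down it sinks 44 mm from rest to a hard stop, drifting 7 mm to the clamp's -x, and springs back. The first 13 mm are idle, then the ram moves about 0.4 mm per mm. A stroke of 41 to 43 mm advances the ram two clicks (10 mm), which it keeps; let the bar rise fully between strokes.
- trigger (a joint): Trigger angle, rad: 0 up at rest, 0.5 at the stop. Load on the bar: 2 to 3 N idle, 4 to 7 N moving the ram, 6 to 11 N (click ripple) while the fitting slides in. On its shoulder the load climbs about 2 N per mm of bar: 14 to 17 N held half a second during the stroke is firmly nipped up, above about 20 N harms the casting. When the bar rises the ram backs off to its last click; that is fine.
- release_pad (a point): Centre of the top of the red round release pad (30 mm diameter) on the rear end of the pawl lever. Press it straight down 8 to 11 mm (1 to 6 N; hard stop at 13 mm) while nothing holds the trigger down: it lifts the pawl and the ram springs back. Keep it down for a second; let go, it rises by itself.
- nose: Red round nose (20 mm diameter) on the front of the ram, sprung on it by a stiff spring. Origin: centre of its front face, which does the pressing; axes as the clamp's. Ram fully back, it is at x = 45, z = 50 mm in the clamp's frame. The ram travel until the fitting is home differs from start to start (30 to 47 mm).
- endstop: Aluminium end stop fixed on the base plate, with a shallow nest (floor 8 mm above its underside, 16 mm high side cheeks) in which the carburettor sits, and an upright plate behind it. Origin: centre of its underside; axes as the clamp's. Its distance along the plate differs from start to start.
- carburettor: Black mower carburettor 46 x 62 x 60 mm, 0.3 kg, loose in the nest, up to 5 mm short of the upright plate at first. Origin: centre of its underside; x as the clamp's, z up.
- fitting_face (a point): Centre of the outer face of the brass inlet fitting's flange (18 mm diameter, 4 mm thick) on the carburettor's side that looks to the nose, 30 mm above the carburettor's underside. Home, the flange is flush on the boss: this face is then 27 mm from the carburettor's origin.
- fitting (a joint): How far the fitting is pushed in, m: 0 to 0.004 at the start, 0.012 fully home.
- plug_a: Spark plug, white porcelain and steel, 75 mm long, lying loose on the bench. Leave alone.
- plug_b: A second such spark plug, loose. Leave alone.
- gap_tool: Steel gap tool, 110 x 16 x 8 mm, loose. Leave alone.
- fuel_cap: Blue plastic fuel cap, 52 mm across, 28 mm high, loose. Leave alone.
- primer_bulb: Orange primer bulb, 32 mm across, 20 mm high, lying loose on a 200 mm aluminium turntable. Leave alone.
Things that resemble listed ones, but are neither listed nor needed, are in the scene too. Leave any blue or green look-alike of the carburettor alone.

How it is judged:
On the way, in this order (a step that is already met when the one before it is completed fails the run):
1. the fitting is fully home and the nose presses it firmly (more than 16 N) for 0.15 s (value of joint fitting above 0.0108 m and contact force between nose and carburettor above 16 N), for 0.15 s.
2. the release has been pressed and the ram is all the way back (x of nose in the frame of clamp below 0.049 m), for 0.2 s.
At the end, for the whole second after the job is handed in: The fitting is home (within 1.2 mm of its shoulder), the ram is back (nose within 4 mm of its rearmost place) and off the fitting, and the carburettor sits upright and still in its nest (within 8 mm of its centre) (value of joint fitting above 0.0108 m and x of nose in the frame of clamp below 0.049 m and horizontal distance between carburettor and endstop below 0.008 m and z of carburettor in the frame of endstop below 0.012 m and angle between carburettor's own z axis and vertical below 0.1 rad and linear speed of carburettor below 0.01 m/s and contact force between nose and carburettor below 0.5 N); the robot touches nothing.
It fails at once if the nose presses the carburettor or its fitting with more than 40 N (contact force between nose and carburettor above 40 N).
It fails at once if a spark plug, the gap tool, the fuel cap or the primer bulb is moved by more than 20 mm (distance of any of plug_a, plug_b, gap_tool, fuel_cap, primer_bulb from where it was at the start of the episode above 0.02 m).
It also fails if it takes over 54 s, if anything falls off the work surface, if the arm or the gripper's body presses on something with over 40 N, if the wrist force passes 120 N, or if a joint passes its speed limit or range.

## Working session

There is one attempt and no reset: what is moved stays moved. The work goes in short steps, Python scripts to look and compute and a tool call to move; the robot and the scene stay as the last step left them, time stands still between calls to the robot, and variables do not carry over. Pictures are saved under pics/ and viewed, at most 10 in all, crops included, and the job is handed in when it is done.

Besides the shell and the picture viewer there is one more tool, called after "Call:" as a command line: name --argument value ..., lists and objects as JSON in quotes. apply_moves: Moves the arm, as the interface text tells. Its arguments: {"type":"object","properties":{"steps":{"type":"array"}},"required":["steps"]}

```bash
mkdir -p pics
cat > h.py <<'E'
import numpy as np, cv2
from bench import bot
def cam(n):
    f=bot.grab_frame(n); h,w=f["image"].shape[:2]
    fl=h/2/np.tan(np.radians(f["vertical_fov"])/2)
    f["K"]=np.array([[fl,0,f["cx"]],[0,fl,f["cy"]],[0,0,1.]]); f["D"]=np.array([f["k1"],0,0,0,0.]); return f
def ray(f,p):
    s=cv2.undistortPoints(np.array([[p]],float),f["K"],f["D"])[0,0]
    R=np.array(f["R"]);t=np.array(f["t"]); return -R.T@t, R.T@np.array([s[0],s[1],1.])
def at_z(f,p,z):
    o,d=ray(f,p); return o+d*(z-o[2])/d[2]
def by_depth(f,p):
    c,r=int(round(p[0])),int(round(p[1])); q=f["range_z"][max(r-2,0):r+3,max(c-2,0):c+3]; q=q[q>0]
    o,d=ray(f,p); return o+d*(np.median(q) if q.size else np.nan)
def proj(f,X):
    return cv2.projectPoints(np.array(X,float).reshape(-1,1,3),cv2.Rodrigues(np.array(f["R"]))[0],np.array(f["t"],float),f["K"],f["D"])[0].reshape(-1,2)
def save(f,n): cv2.imwrite(n,f["image"][:,:,::-1])
E
python3 - <<'E'
from h import *
np.set_printoptions(precision=4,suppress=True)
print(bot.get_obs())
fs={}
for n in("scene","side"):
    f=fs[n]=cam(n)
    for t in("clamp","trigger_bar","release_pad","nose","endstop","carburettor","fitting_face"):
        for d in bot.place_of(t,n)[:3]: print(n,t,round(d["p"],2),np.round(d["xy"],1),by_depth(f,d["xy"]))
cv2.imwrite("pics/a.png",cv2.resize(np.vstack([fs["scene"]["image"],fs["side"]["image"]])[:,:,::-1],(400*512//384,800))if 0 else fs["scene"]["image"][:,:,::-1]); save(fs["side"],"pics/b.png")
E
```

```text
{'time': 0.0, 'qpos': array([-1.2954,  0.3537,  1.6341, -0.    ,  1.1552, -0.0024]), 'qd': array([ 0.002 , -0.0035, -0.0016,  0.0007,  0.    ,  0.0015]), 'joint_efforts': array([ -0.0005, -59.3842, -33.422 ,   0.0698,   0.0234,  -0.0002]), 'position': array([ 0.1712, -0.6006,  0.2139]), 'tool_rot': array([ 0.9904,  0.1385, -0.0001, -0.0007]), 'ft_force': array([-0.5853, -0.2724,  0.2486]), 'moment': array([ 0.0306, -0.0026, -0.0202]), 'gripper_force': 0.0, 'opening': 0.09207893228351184}
scene clamp 0.93 [285.3 232.2] [0.6014 0.0218 0.0506]
scene trigger_bar 0.57 [263.5 216.3] [ 0.5958 -0.0357  0.1323]
scene release_pad 0.71 [316.7 207.6] [0.5516 0.1317 0.0513]
scene release_pad 0.55 [233.3 245.1] [ 0.6171 -0.1192  0.0794]
scene endstop 0.94 [316.6 205.6] [0.5506 0.1309 0.0588]
scene carburettor 0.89 [316.5 210.5] [0.5546 0.1309 0.0426]
scene carburettor 0.82 [402.1 170.6] [0.4832 0.4461 0.0311]
scene carburettor 0.81 [356.4 173.2] [0.4364 0.3212 0.0151]
scene fitting_face 0.61 [308.9 206.4] [0.5415 0.1131 0.0518]
scene fitting_face 0.46 [257.5 177.6] [0.3763 0.0188 0.0344]
scene fitting_face 0.41 [128.5 219.3] [ 0.3969 -0.3682  0.011 ]
side clamp 0.69 [272.7 189.9] [ 0.5608 -0.0129  0.0514]
side trigger_bar 0.72 [282.4 172.7] [ 0.5877 -0.0306  0.1342]
side trigger_bar 0.36 [250.2 171.7] [0.5249 0.1261 0.0462]
side release_pad 0.42 [298.3 196.3] [ 0.6152 -0.1089  0.0807]
side endstop 0.56 [253.3 177.1] [0.5363 0.123  0.0191]
side carburettor 0.63 [207.7 140.9] [0.4377 0.4391 0.0224]
side carburettor 0.6 [248.5 171.9] [0.5179 0.126  0.0472]
side carburettor 0.47 [209.  153.1] [ 0.2198 -0.5598  0.637 ]
```

View pics/a.png

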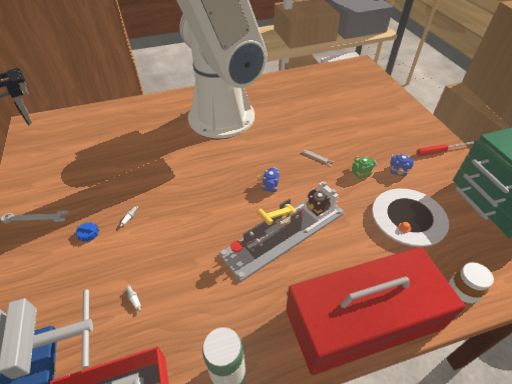

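View pics/b.png

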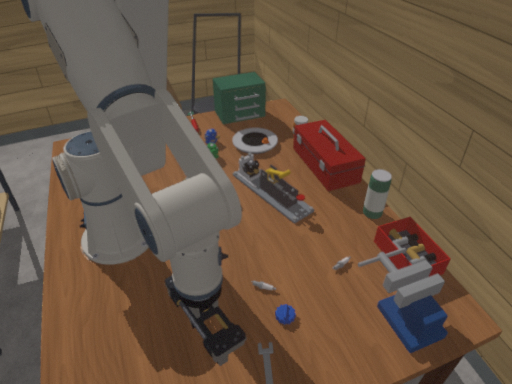

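Candidates: the carburettor on the press is the black one at scene (317,205). Its look-alikes are blue (270,180), green (363,167) and blue (401,163). The yellow bar is at (265,216), with no rival. The red pad is at (236,246); the pad report at (317,208) is the carburettor, so it's wrong. The press I want is the one with the black carburettor, and I'll check it in a close crop.

Run:
```python
from h import *
from scipy.optimize import least_squares
np.set_printoptions(precision=4,suppress=True)
s=cam("scene")
crop=cv2.resize(s["image"][160:290,205:365],None,fx=5,fy=4.6*5/4.6,interpolation=cv2.INTER_CUBIC)[:600,:800]
im=s["image"][165:285,205:365]; cv2.imwrite("pics/c.png",cv2.resize(im,(800,600),interpolation=cv2.INTER_CUBIC)[:,:,::-1])
fs={"scene":s,"side":cam("side")}
M={"clamp":(0,0,0),"trigger_bar":(-.080,0,.126),"release_pad":(-.165,0,.080)}
obs=[]
for n,f in fs.items():
    for t,m in M.items():
        for d in bot.place_of(t,n):
            if np.linalg.norm(by_depth(f,d["xy"])[:2]-[.6,-.03])<.12 and d["p"]>.3: obs.append((f,m,d["xy"],t,n));break
def W(p,m):
    c,k=np.cos(p[2]),np.sin(p[2]); return np.array([p[0]+c*m[0]-k*m[1],p[1]+k*m[0]+c*m[1],m[2]])
res=lambda p:np.concatenate([proj(f,W(p,m))[0]-xy for f,m,xy,_,_ in obs])
r=least_squares(res,[.58,.04,1.82],loss="soft_l1",x_scale=[.1,.1,.1])
print(r.x,np.degrees(r.x[2]))
for o,e in zip(obs,res(r.x).reshape(-1,2)): print(o[3:],e)
for m in M.values(): print(W(r.x,m))
```

```text
[0.5753 0.0463 1.8072] 103.5421048713759
('clamp', 'scene') [3.0693 3.7017]
('trigger_bar', 'scene') [-0.4799 -1.8275]
('release_pad', 'scene') [0.3614 0.2571]
('clamp', 'side') [-0.3853  0.4763]
('trigger_bar', 'side') [-2.8085  1.443 ]
('release_pad', 'side') [3.627  0.5637]
[0.5753 0.0463 0.    ]
[ 0.5941 -0.0315  0.126 ]
[ 0.614  -0.1141  0.08  ]
```

View pics/c.png

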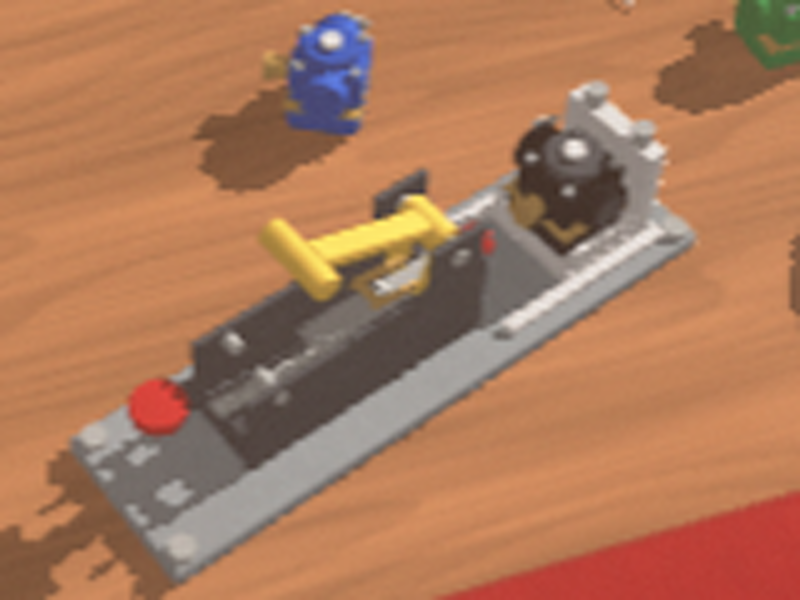

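The crop shows the right press: yellow cross bar around (300,258) in the crop, red pad (158,405), black carburettor (575,190) in the nest, red nose (488,242). I'm moving to above the bar with the fingers closed.

Call:
apply_moves --steps '[0, 3, -2.3, 0, 0, 0, -5, 0, 6, -4.6, 0, 0, 0, -10, 0, 9, -6.9, 0, 0, 0, -15, 0, 12, -9.2, 0, 0, 0, -20, 0, 15, -11.5, 0, 0, 0, -25, 0, 18, -13.7, 0, 0, 0, -30, 0, 21, -16, 0, 0, 0, -35, 0, 24, -18.3, 0, 0, 0, -40, 0, 27, -20.6, 0, 0, 0, -45, 0, 30, -22.9, 0, 0, 0, -50]'

```text
time: 2.03
position: [0.3979, -0.297, 0.2149]
tool_rot: [0.838, 0.546, 0.0, 0.0]
ft_force: [0.3, -0.7, 0.8]
opening: 0.0271
gripper_force: 0.0
```

Call:
apply_moves --steps '[0, 3.6, 0.8, 0.2, 0, 0, -5, 0, 7.2, 1.6, 0.4, 0, 0, -10, 0, 10.8, 2.4, 0.6, 0, 0, -15, 0, 14.4, 3.2, 0.8, 0, 0, -20, 0, 18, 4, 1, 0, 0, -25, 0, 21.6, 4.8, 1, 0, 0, -30, 0, 25.2, 5.6, 1, 0, 0, -35, 0, 28.8, 6.5, 1, 0, 0, -37.3, 0, 32.1, 7.3, 1, 0, 0, -37.3, 0, 32.1, 7.3, 1, 0, 0, -37.3]'

```text
time: 2.87
position: [0.5981, -0.0309, 0.2047]
tool_rot: [0.62, 0.785, 0.001, 0.001]
ft_force: [-0.5, -0.6, 0.9]
opening: 0.0003
gripper_force: 0.0
```

Run:
```python
from h import *
np.set_printoptions(precision=4,suppress=True)
f=cam("wrist"); save(f,"pics/d.png"); s=cam("scene"); s2=cam("side")
o=bot.get_obs(); print(o["time"],o["position"],o["ft_force"],o["tool_rot"])
for n,g in(("wrist",f),("scene",s),("side",s2)):
  for t,z in(("trigger_bar",.126),("release_pad",.08),("nose",.05),("fitting_face",.05),("clamp",0)):
    for d in bot.place_of(t,n)[:2]: print(n,t,round(d["p"],2),np.round(d["xy"],1),by_depth(g,d["xy"]),at_z(g,d["xy"],z))
```

```text
3.0167 [ 0.5942 -0.0353  0.2043] [-0.4939  0.1875  0.0818] [ 0.6207  0.7841 -0.0004 -0.0003]
wrist trigger_bar 0.69 [250.  196.6] [ 0.5906 -0.028   0.1333] [ 0.591 -0.03   0.126]
wrist nose 0.6 [243.4  59.2] [0.5517 0.0967 0.0133] [0.5546 0.0907 0.05  ]
wrist nose 0.47 [240.4  32. ] [0.5464 0.1141 0.0532] [0.546  0.1148 0.05  ]
wrist fitting_face 0.67 [73.2 86.4] [0.3784 0.0233 0.038 ] [0.3856 0.0238 0.05  ]
wrist fitting_face 0.62 [236.5  32.1] [0.5427 0.1129 0.054 ] [0.5422 0.1138 0.05  ]
wrist clamp 0.78 [247.7 107.1] [0.5712 0.0443 0.101 ] [0.5678 0.0466 0.    ]
scene trigger_bar 0.58 [266.1 217. ] [ 0.6005 -0.0307  0.1333] [ 0.595  -0.0288  0.126 ]
scene release_pad 0.64 [235.4 245.4] [ 0.6192 -0.1145  0.0789] [ 0.62   -0.1147  0.08  ]
scene fitting_face 0.49 [312.6 205.7] [0.5443 0.1225 0.0545] [0.541  0.1244 0.05  ]
scene fitting_face 0.35 [401.  174.1] [0.4812 0.4496 0.0132] [0.51   0.4188 0.05  ]
scene clamp 0.91 [288.8 230.5] [0.5973 0.0332 0.0478] [ 0.5657  0.0483 -0.    ]
side release_pad 0.43 [298.8 194.8] [ 0.6195 -0.1037  0.082 ] [ 0.6206 -0.1015  0.08  ]
side fitting_face 0.6 [222.2 199.8] [0.3808 0.0269 0.027 ] [0.3743 0.0009 0.05  ]
side clamp 0.74 [267.8 190.1] [0.5525 0.0129 0.0331] [0.5682 0.0501 0.    ]
```

View pics/d.png

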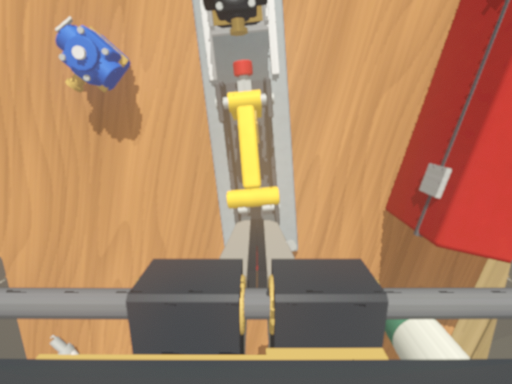

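The bar is at wrist (253,197), about (0.592, -0.031) in world. The nose is at (243,68) and the brass fitting at (238,27). The clamp heading comes out near 107.5°, so I'm turning 4° and going down to just above the bar.

Call:
apply_moves --steps '[0, 0, 0, 2, 0, 0, -4, 0, 0, 0, 4, 0, 0, -4, 0, 0, 0, 5.5, 0, 0, -4, 0, 0, 0, 6, 0, 0, -4, 0, 0, 0, 6, 0, 0, -4, 0, 0, 0, 6, 0, 0, -4]'

```text
time: 4.27
position: [0.595, -0.0353, 0.145]
tool_rot: [0.593, 0.805, 0.0, 0.0]
ft_force: [-0.1, -0.7, 0.2]
opening: 0.0004
gripper_force: 0.0
```

Call:
apply_moves --steps '[0, 0, 0, 0.6, 0, 0, 0, 0, 0, 0, 1.2, 0, 0, 0, 0, 0, 0, 1.8, 0, 0, 0, 0, 0, 0, 2.0, 0, 0, 0, 0, 0, 0, 2.0, 0, 0, 0]'

```text
time: 4.68
position: [0.595, -0.0354, 0.1244]
tool_rot: [0.593, 0.805, 0.0, 0.0]
ft_force: [0.9, -2.0, 2.7]
opening: 0.0003
gripper_force: 1.4
```

Call:
apply_moves --steps '[0, 0, 0, 0.5, 0, 0, 0, 0, 0, 0, 1.0, 0, 0, 0, 0, 0, 0, 1.5, 0, 0, 0, 0, 0, 0, 2.0, 0, 0, 0, 0, 0, 0, 2.5, 0, 0, 0, 0, 0, 0, 2.8, 0, 0, 0, 0, 0, 0, 2.8, 0, 0, 0, 0, 0, 0, 2.8, 0, 0, 0]'

```text
time: 5.35
position: [0.5953, -0.0355, 0.0968]
tool_rot: [0.593, 0.805, 0.0, 0.001]
ft_force: [2.1, -2.6, 4.8]
opening: 0.0004
gripper_force: 2.3
```

Call:
apply_moves --steps '[0, 0, 0, 0.3, 0, 0, 0, 0, 0, 0, 0.45, 0, 0, 0, 0, 0, 0, 0.45, 0, 0, 0]'

```text
time: 5.6
position: [0.5953, -0.0355, 0.0923]
tool_rot: [0.593, 0.805, 0.0, 0.001]
ft_force: [1.1, -4.3, 5.0]
opening: 0.0004
gripper_force: 2.6
```

Call:
apply_moves --steps '[0, 0, 0, -1, 0, 0, 0, 0, 0, 0, -2, 0, 0, 0, 0, 0, 0, -3, 0, 0, 0, 0, 0, 0, -4, 0, 0, 0, 0, 0, 0, -4.6, 0, 0, 0, 0, 0, 0, -4.6, 0, 0, 0, 0, 0, 0, -4.6, 0, 0, 0]'

```text
time: 6.18
position: [0.5948, -0.0353, 0.1385]
tool_rot: [0.593, 0.805, 0.0, 0.0]
ft_force: [0.5, 0.1, 0.7]
opening: 0.0004
gripper_force: 0.0
```

Run:
```python
from h import *
np.set_printoptions(precision=4,suppress=True)
f=cam("wrist"); print(bot.get_obs()["ft_force"],bot.get_obs()["position"])
for t,z in(("trigger_bar",.126),("nose",.05),("fitting_face",.05)):
    for d in bot.place_of(t,"wrist")[:2]: print(t,round(d["p"],2),np.round(d["xy"],1),by_depth(f,d["xy"]),at_z(f,d["xy"],z))
cv2.imwrite("pics/e.png",cv2.resize(f["image"][0:300,130:380],(500,600))[:,:,::-1])
```

```text
[-0.4527 -0.6235  0.8465] [ 0.5945 -0.0353  0.138 ]
trigger_bar 0.64 [257.7 218.9] [ 0.5914 -0.0255  0.1397] [ 0.5929 -0.0302  0.126 ]
nose 0.74 [254.   27.2] [0.5513 0.0955 0.0597] [0.5504 0.098  0.05  ]
fitting_face 0.81 [38.8 55.8] [0.3784 0.0258 0.0372] [0.3875 0.0261 0.05  ]
fitting_face 0.69 [252.3   3.9] [0.5442 0.1137 0.0489] [0.5443 0.1134 0.05  ]
```

View pics/e.png

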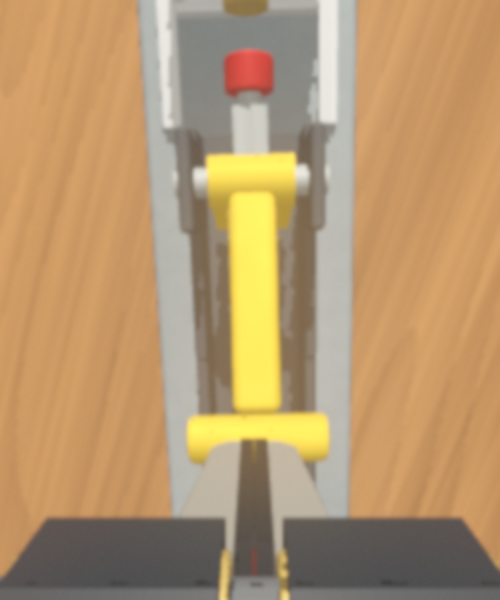

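The nose has moved forward to full-frame (254,25), and the gap to the fitting is about 16 mm. That matches two clicks. The bar is centred under the fingers. Stroke 2.

Call:
apply_moves --steps '[0, 0, 0, 0.7, 0, 0, 0, 0, 0, 0, 1.4, 0, 0, 0, 0, 0, 0, 2.1, 0, 0, 0, 0, 0, 0, 2.8, 0, 0, 0, 0, 0, 0, 3.5, 0, 0, 0, 0, 0, 0, 4.1, 0, 0, 0, 0, 0, 0, 4.6, 0, 0, 0, 0, 0, 0, 4.6, 0, 0, 0, 0, 0, 0, 4.6, 0, 0, 0]'

```text
time: 7.13
position: [0.5952, -0.0356, 0.0918]
tool_rot: [0.593, 0.805, 0.0, 0.0]
ft_force: [2.3, -3.9, 5.5]
opening: 0.0006
gripper_force: 2.6
```

Call:
apply_moves --steps '[0, 0, 0, -1, 0, 0, 0, 0, 0, 0, -2, 0, 0, 0, 0, 0, 0, -3, 0, 0, 0, 0, 0, 0, -4, 0, 0, 0, 0, 0, 0, -4.6, 0, 0, 0, 0, 0, 0, -4.6, 0, 0, 0, 0, 0, 0, -4.6, 0, 0, 0]'

```text
time: 7.72
position: [0.5948, -0.0353, 0.1386]
tool_rot: [0.593, 0.805, 0.0, 0.0]
ft_force: [0.1, 0.9, -0.4]
opening: 0.0005
gripper_force: 0.0
```

Call:
apply_moves --steps '[0, 0, 0, 0.7, 0, 0, 0, 0, 0, 0, 1.4, 0, 0, 0, 0, 0, 0, 2.1, 0, 0, 0, 0, 0, 0, 2.6, 0, 0, 0, 0, 0, 0, 3.0, 0, 0, 0, 0, 0, 0, 3.0, 0, 0, 0]'

```text
time: 8.22
position: [0.595, -0.0358, 0.1069]
tool_rot: [0.593, 0.805, -0.0, 0.0]
ft_force: [2.6, -3.7, 5.4]
opening: 0.0006
gripper_force: 2.6
```

Call:
apply_moves --steps '[0, 0, 0, 0.3, 0, 0, 0, 0, 0, 0, 0.5, 0, 0, 0, 0, 0, 0, 0.5, 0, 0, 0]'

```text
time: 8.47
position: [0.5952, -0.0359, 0.1026]
tool_rot: [0.593, 0.805, -0.0, 0.001]
ft_force: [1.6, -4.4, 5.3]
opening: 0.0002
gripper_force: 2.9
```

Call:
apply_moves --steps '[0, 0, 0, 0.3, 0, 0, 0, 0, 0, 0, 0.5, 0, 0, 0, 0, 0, 0, 0.5, 0, 0, 0]'

```text
time: 8.72
position: [0.5953, -0.0362, 0.0979]
tool_rot: [0.593, 0.805, -0.0, 0.001]
ft_force: [1.4, -5.7, 7.5]
opening: 0.0004
gripper_force: 3.8
```

Call:
apply_moves --steps '[0, 0, 0, 0.2, 0, 0, 0, 0, 0, 0, 0.4, 0, 0, 0, 0, 0, 0, 0.4, 0, 0, 0]'

```text
time: 8.97
position: [0.5953, -0.0361, 0.0939]
tool_rot: [0.593, 0.805, -0.0, 0.001]
ft_force: [1.0, -6.7, 6.5]
opening: 0.0
gripper_force: 3.6
```

Call:
apply_moves --steps '[0, 0, 0, 0.2, 0, 0, 0, 0, 0, 0, 0.2, 0, 0, 0]'

```text
time: 9.13
position: [0.5953, -0.0362, 0.0919]
tool_rot: [0.593, 0.805, -0.0, 0.001]
ft_force: [1.7, -6.3, 7.9]
opening: 0.0004
gripper_force: 3.7
```

Call:
apply_moves --steps '[0, 0, 0, -1, 0, 0, 0, 0, 0, 0, -2, 0, 0, 0, 0, 0, 0, -3, 0, 0, 0, 0, 0, 0, -4, 0, 0, 0, 0, 0, 0, -4.6, 0, 0, 0, 0, 0, 0, -4.6, 0, 0, 0, 0, 0, 0, -4.6, 0, 0, 0]'

```text
time: 9.72
position: [0.5948, -0.0352, 0.1385]
tool_rot: [0.593, 0.805, 0.0, 0.0]
ft_force: [-1.1, 0.1, -0.5]
opening: 0.0004
gripper_force: 0.0
```

Call:
apply_moves --steps '[0, 0, 0, 0.6, 0, 0, 0, 0, 0, 0, 1.2, 0, 0, 0, 0, 0, 0, 1.6, 0, 0, 0, 0, 0, 0, 1.9, 0, 0, 0, 0, 0, 0, 1.9, 0, 0, 0]'

```text
time: 10.13
position: [0.595, -0.0358, 0.1183]
tool_rot: [0.593, 0.805, -0.0, 0.0]
ft_force: [1.2, -3.3, 5.9]
opening: 0.0003
gripper_force: 2.7
```

Call:
apply_moves --steps '[0, 0, 0, 0.15, 0, 0, 0, 0, 0, 0, 0.3, 0, 0, 0, 0, 0, 0, 0.3, 0, 0, 0]'

```text
time: 10.38
position: [0.5952, -0.0364, 0.116]
tool_rot: [0.593, 0.805, -0.0, 0.001]
ft_force: [0.6, -6.5, 8.7]
opening: 0.0006
gripper_force: 4.1
```

Call:
apply_moves --steps '[0, 0, 0, 0.15, 0, 0, 0, 0, 0, 0, 0.3, 0, 0, 0, 0, 0, 0, 0.3, 0, 0, 0]'

```text
time: 10.63
position: [0.5954, -0.0365, 0.1132]
tool_rot: [0.593, 0.805, -0.0, 0.001]
ft_force: [1.2, -7.0, 8.8]
opening: 0.0002
gripper_force: 4.3
```

Call:
apply_moves --steps '[0, 0, 0, 0.15, 0, 0, 0, 0, 0, 0, 0.3, 0, 0, 0, 0, 0, 0, 0.3, 0, 0, 0]'

```text
time: 10.88
position: [0.5956, -0.0365, 0.1103]
tool_rot: [0.593, 0.805, -0.0, 0.001]
ft_force: [1.5, -7.5, 8.7]
opening: 0.0004
gripper_force: 4.4
```

Call:
apply_moves --steps '[0, 0, 0, 0.1, 0, 0, 0, 0, 0, 0, 0.2, 0, 0, 0, 0, 0, 0, 0.2, 0, 0, 0]'

```text
time: 11.13
position: [0.5957, -0.0364, 0.1083]
tool_rot: [0.593, 0.805, -0.0, 0.001]
ft_force: [1.1, -7.0, 7.8]
opening: 0.0006
gripper_force: 4.1
```

Call:
apply_moves --steps '[0, 0, 0, 0.1, 0, 0, 0, 0, 0, 0, 0.2, 0, 0, 0, 0, 0, 0, 0.2, 0, 0, 0]'

```text
time: 11.38
position: [0.5957, -0.0363, 0.1062]
tool_rot: [0.593, 0.805, -0.0, 0.001]
ft_force: [1.9, -5.8, 8.0]
opening: 0.0002
gripper_force: 3.9
```

Call:
apply_moves --steps '[0, 0, 0, 0.1, 0, 0, 0, 0, 0, 0, 0.2, 0, 0, 0, 0, 0, 0, 0.2, 0, 0, 0]'

```text
time: 11.63
position: [0.5957, -0.0364, 0.1043]
tool_rot: [0.593, 0.805, -0.0, 0.001]
ft_force: [0.9, -6.2, 8.1]
opening: 0.0001
gripper_force: 4.0
```

Call:
apply_moves --steps '[0, 0, 0, 0.1, 0, 0, 0, 0, 0, 0, 0.2, 0, 0, 0, 0, 0, 0, 0.2, 0, 0, 0]'

```text
time: 11.88
position: [0.5958, -0.0366, 0.1025]
tool_rot: [0.593, 0.805, -0.0, 0.001]
ft_force: [1.0, -7.2, 9.8]
opening: 0.0003
gripper_force: 5.1
```

Call:
apply_moves --steps '[0, 0, 0, 0.1, 0, 0, 0, 0, 0, 0, 0.2, 0, 0, 0, 0, 0, 0, 0.2, 0, 0, 0]'

```text
time: 12.13
position: [0.596, -0.0367, 0.1008]
tool_rot: [0.593, 0.805, -0.0, 0.002]
ft_force: [-0.1, -7.5, 13.5]
opening: 0.0005
gripper_force: 6.7
```

Call:
apply_moves --steps '[0, 0, 0, 0.1, 0, 0, 0, 0, 0, 0, 0.2, 0, 0, 0, 0, 0, 0, 0.2, 0, 0, 0]'

```text
time: 12.38
position: [0.5961, -0.0369, 0.0992]
tool_rot: [0.593, 0.805, -0.0, 0.002]
ft_force: [-0.5, -7.9, 15.7]
opening: 0.0004
gripper_force: 8.2
```

The load is climbing steadily (9.8, 13.5, 15.7 N), so the fitting is on its shoulder. Holding here.

Call:
apply_moves --steps '[0, 0, 0, 0, 0, 0, 0, 0, 0, 0, 0, 0, 0, 0, 0, 0, 0, 0, 0, 0, 0, 0, 0, 0, 0, 0, 0, 0, 0, 0, 0, 0, 0, 0, 0, 0, 0, 0, 0, 0, 0, 0, 0, 0, 0, 0, 0, 0, 0]'

```text
time: 12.97
position: [0.5961, -0.0369, 0.0993]
tool_rot: [0.593, 0.805, -0.0, 0.002]
ft_force: [-0.9, -9.2, 16.4]
opening: 0.0001
gripper_force: 8.1
```

Held at about 16 N for over 0.6 s. Letting the bar rise, then moving to above the red pad for a look.

Call:
apply_moves --steps '[0, 0, 0, -1, 0, 0, 0, 0, 0, 0, -2, 0, 0, 0, 0, 0, 0, -3, 0, 0, 0, 0, 0, 0, -4, 0, 0, 0, 0, 0, 0, -6, 0, 0, 0, 0, -3, 0, -6.5, 0, 0, 0, 0, -6, 0, -6.5, 0, 0, 0, 0, -8.2, -0.1, -6.5, 0, 0, 0, 0, -8.2, -0.1, -6.5, 0, 0, 0, 0, -8.2, -0.1, -6.5, 0, 0, 0]'

```text
time: 13.8
position: [0.6176, -0.1145, 0.1629]
tool_rot: [0.594, 0.804, -0.0, -0.001]
ft_force: [0.0, 0.5, 0.9]
opening: 0.0006
gripper_force: 0.0
```

Run:
```python
from h import *
np.set_printoptions(precision=4,suppress=True)
w=cam("wrist"); s=cam("scene"); o=bot.get_obs(); print(o["time"],o["position"],o["ft_force"])
for n,f in(("wrist",w),("scene",s),("side",cam("side"))):
  for t,z in(("release_pad",.08),("trigger_bar",.126),("nose",.05),("carburettor",.03)):
    for d in bot.place_of(t,n)[:1]: print(n,t,round(d["p"],2),np.round(d["xy"],1),by_depth(f,d["xy"]),at_z(f,d["xy"],z))
cv2.imwrite("pics/f.png",cv2.resize(w["image"],(640,480))[:,:,::-1])
```

```text
13.9 [ 0.6174 -0.1131  0.1628] [-0.2916 -0.6156 -0.632 ]
wrist release_pad 0.88 [264.1 196.7] [ 0.6226 -0.1116  0.08  ] [ 0.6226 -0.1116  0.08  ]
wrist trigger_bar 0.57 [259.   88.8] [ 0.5921 -0.0297  0.1339] [ 0.5919 -0.029   0.126 ]
scene release_pad 0.76 [234.2 244.7] [ 0.6178 -0.117   0.081 ] [ 0.6171 -0.1169  0.08  ]
scene trigger_bar 0.85 [264.8 219. ] [ 0.6046 -0.0354  0.1325] [ 0.5998 -0.0337  0.126 ]
scene nose 0.56 [312.2 206.5] [0.5477 0.1196 0.056 ] [0.5433 0.1223 0.05  ]
scene carburettor 0.88 [316.4 210.2] [0.553  0.1314 0.0419] [0.5445 0.1367 0.03  ]
side release_pad 0.44 [298.6 197.1] [ 0.6142 -0.1134  0.081 ] [ 0.6147 -0.1124  0.08  ]
side trigger_bar 0.72 [281.2 171.8] [ 0.5896 -0.0165  0.1278] [ 0.5906 -0.0143  0.126 ]
side nose 0.6 [255.  170.4] [0.5402 0.1143 0.0566] [0.5433 0.1226 0.05  ]
side carburettor 0.68 [211.3 140.9] [0.4525 0.4325 0.0228] [0.4499 0.4212 0.03  ]
```

View pics/f.png

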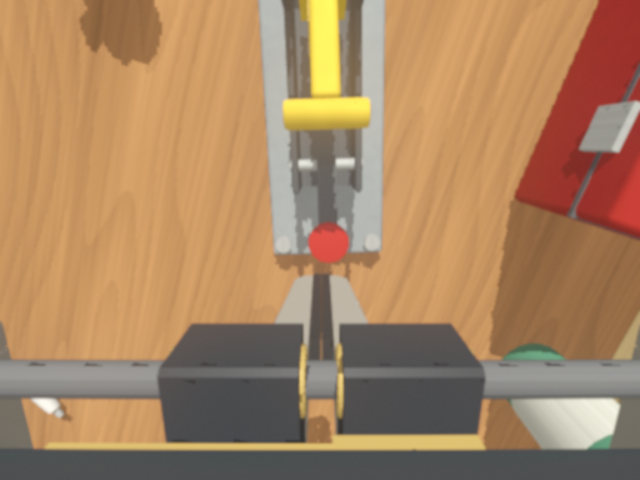

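The pad shows at (328,243) in this view, about (0.621, -0.111), with the bar fully up. I'm shifting 3 mm and going down to just above the pad, then pressing.

Call:
apply_moves --steps '[0, 0.1, 0.3, 3, 0, 0, 0, 0, 0.1, 0.3, 6, 0, 0, 0, 0, 0.1, 0.3, 7.6, 0, 0, 0, 0, 0.1, 0.3, 7.8, 0, 0, 0, 0, 0.1, 0.3, 7.8, 0, 0, 0]'

```text
time: 14.97
position: [0.62, -0.112, 0.0842]
tool_rot: [0.593, 0.805, -0.0, -0.001]
ft_force: [-0.7, 0.2, 0.0]
opening: 0.0003
gripper_force: 0.0
```

Call:
apply_moves --steps '[0, 0, 0, 0.4, 0, 0, 0, 0, 0, 0, 0.7, 0, 0, 0, 0, 0, 0, 1.0, 0, 0, 0, 0, 0, 0, 1.2, 0, 0, 0, 0, 0, 0, 1.3, 0, 0, 0, 0, 0, 0, 1.3, 0, 0, 0, 0, 0, 0, 1.3, 0, 0, 0]'

```text
time: 15.55
position: [0.621, -0.1121, 0.0724]
tool_rot: [0.593, 0.805, 0.0, 0.0]
ft_force: [2.0, -0.8, 1.0]
opening: 0.0004
gripper_force: 0.9
```

Call:
apply_moves --steps '[0, 0, 0, 0.1, 0, 0, 0, 0, 0, 0, 0.2, 0, 0, 0, 0, 0, 0, 0.2, 0, 0, 0, 0, 0, 0, 0.2, 0, 0, 0, 0, 0, 0, 0.2, 0, 0, 0, 0, 0, 0, 0.2, 0, 0, 0, 0, 0, 0, 0.2, 0, 0, 0, 0, 0, 0, 0.2, 0, 0, 0, 0, 0, 0, 0.2, 0, 0, 0, 0, 0, 0, 0.2, 0, 0, 0]'

```text
time: 16.38
position: [0.6206, -0.112, 0.0701]
tool_rot: [0.593, 0.805, 0.0, 0.0]
ft_force: [1.9, -0.8, 2.5]
opening: 0.0002
gripper_force: 1.2
```

Call:
apply_moves --steps '[0, 0, 0, 0, 0, 0, 0, 0, 0, 0, 0, 0, 0, 0, 0, 0, 0, 0, 0, 0, 0, 0, 0, 0, -1, 0, 0, 0, 0, 0, 0, -3, 0, 0, 0, 0, 0, 0, -6, 0, 0, 0, 0, 0, 0, -9, 0, 0, 0, 0, 0, 0, -12, 0, 0, 0, 0, 2, 0, -13, 0, 0, 0, 0, 2, 0, -13, 0, 0, 0]'

```text
time: 17.22
position: [0.6151, -0.0912, 0.2037]
tool_rot: [0.593, 0.805, 0.001, 0.001]
ft_force: [1.2, -0.5, -0.8]
opening: 0.0003
gripper_force: 0.0
```

Run:
```python
from h import *
np.set_printoptions(precision=4,suppress=True)
w=cam("wrist"); s=cam("scene"); o=bot.get_obs(); print(o["time"],o["position"],o["ft_force"])
for n,f in(("wrist",w),("scene",s)):
  for t,z in(("release_pad",.08),("nose",.05),("fitting_face",.05),("carburettor",.02),("endstop",0)):
    for d in bot.place_of(t,n)[:1]: print(n,t,round(d["p"],2),np.round(d["xy"],1),by_depth(f,d["xy"]),at_z(f,d["xy"],z))
a=cv2.resize(w["image"][0:240,130:390],(400,369)); b=cv2.resize(s["image"][165:285,205:365],(400,300))
cv2.imwrite("pics/g.png",np.hstack([a,np.pad(b,((0,69),(0,0),(0,0)))])[:,:,::-1])
```

```text
17.3167 [ 0.6141 -0.0925  0.2003] [ 0.0417  0.0094 -0.0596]
wrist release_pad 0.77 [257.1 207.7] [ 0.6215 -0.1125  0.0795] [ 0.6215 -0.1124  0.08  ]
wrist fitting_face 0.74 [261.6 207.8] [ 0.6261 -0.1114  0.079 ] [ 0.6295 -0.12    0.05  ]
scene release_pad 0.6 [238.2 247.6] [ 0.6278 -0.1099  0.0795] [ 0.6281 -0.11    0.08  ]
scene fitting_face 0.65 [408.4 229. ] [0.6788 0.3386 0.0312] [0.6889 0.3252 0.05  ]
scene carburettor 0.9 [358.6 173.1] [0.4445 0.3226 0.0228] [0.4422 0.3245 0.02  ]
scene endstop 0.74 [317.8 210. ] [0.5545 0.1347 0.0432] [ 0.5236  0.1541 -0.    ]
```

View pics/g.png

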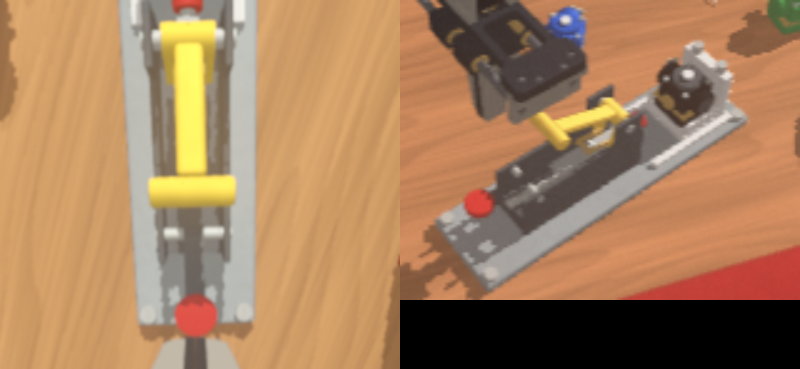

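The ram is back: the red nose sits just ahead of the trigger hub, at left crop (187,5). The carburettor is against the upright plate. I'll check the nose and the fitting from the same pose as the first wrist view.

Call:
apply_moves --steps '[0, 3, 0, -0.2, 0, 0, 2, 0, 6.1, 0, -0.4, 0, 0, 4, 0, 6.1, 0, -0.4, 0, 0, 4, 0, 6.1, 0, -0.4, 0, 0, 4]'

```text
time: 18.15
position: [0.5965, -0.0337, 0.2043]
tool_rot: [0.62, 0.784, 0.0, 0.0]
ft_force: [-0.7, -0.1, -0.9]
opening: 0.0006
gripper_force: 0.0
```

Run:
```python
from h import *
np.set_printoptions(precision=4,suppress=True)
w=cam("wrist"); o=bot.get_obs(); print(o["time"],o["position"],o["ft_force"])
old=cv2.imread("pics/d.png")[:,:,::-1]
for im in(old,w["image"]):
    a=im[:110,200:290].astype(int); m=(a[...,0]>130)&(a[...,1]<70)&(a[...,2]<70); r,c=np.nonzero(m); print(m.sum(),r.min(),r.max(),c.mean()+200)
for t,z in(("nose",.05),("fitting_face",.05)):
    for d in bot.place_of(t,"wrist")[:2]: print(t,round(d["p"],2),np.round(d["xy"],1),at_z(w,d["xy"],z))
cv2.imwrite("pics/i.png",cv2.resize(np.hstack([old[:130,180:310],w["image"][:130,180:310]]),None,fx=3,fy=3)[:,:,::-1])
```

```text
18.2 [ 0.5968 -0.0346  0.2043] [ 0.2716 -0.0536 -0.501 ]Traceback (most recent call last):
  File "<stdin>", line 6, in <module>
    return umr_minimum(a, axis, None, out, keepdims, initial, where)
ValueError: zero-size array to reduction operation minimum which has no identity
```

Run:
```python
from h import *
np.set_printoptions(precision=4,suppress=True)
w=cam("wrist"); old=cv2.imread("pics/d.png")[:,:,::-1]
cv2.imwrite("pics/i.png",cv2.resize(np.hstack([old[:130,180:310],w["image"][:130,180:310]]),None,fx=3,fy=3)[:,:,::-1])
for t,z in(("nose",.05),("fitting_face",.05)):
    for d in bot.place_of(t,"wrist")[:2]: print(t,round(d["p"],2),np.round(d["xy"],1),at_z(w,d["xy"],z))
```

```text
nose 0.63 [245.7  56. ] [0.5548 0.0903 0.05  ]
fitting_face 0.8 [74.5 81.8] [0.3852 0.0251 0.05  ]
fitting_face 0.62 [238.7  18.3] [0.5404 0.1225 0.05  ]
```

View pics/i.png

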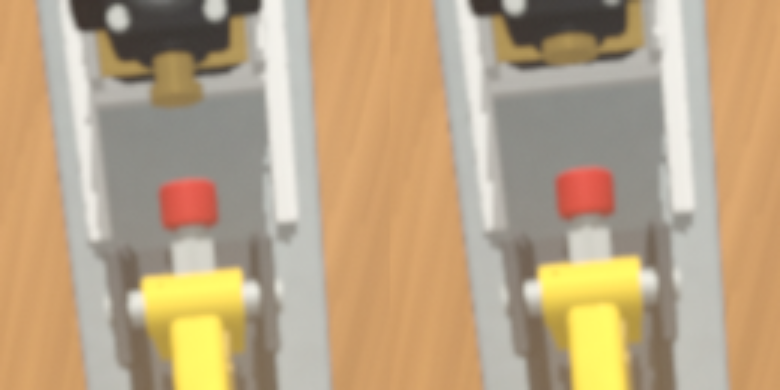

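In the before/after view the nose is back at its starting place relative to the hub. The fitting's flange is flush on the boss at right (570,47). Handing in.

```bash
python3 -c "
from bench import bot; print(bot.job_done())"
```

```text
the job is handed in; nothing more can be done
None
```

The fitting is pushed home and was nipped up at about 16 N on the bar for over half a second, the ram is back at its starting place, the carburettor sits free in its nest, and the job is handed in; no verdict was returned.

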